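Shim the short foot of the dough sheeter by feel

TASK

The dough sheeter rocks because the foot at the end of its near rail hangs clear of the counter. Holding the feeler shims by their grips, try them flat along the counter under that foot until you find one that drags - one that slides in freely is too thin, one that stops against the foot is too thick and must not be forced (stay under 25 N) - and leave the dragging shim there with the foot standing on the seat point in the middle of its tongue. Leave the other two lying flat on the counter clear of that foot, and do not push the sheeter or disturb the other things.

Things in the scene. Friction and masses are not known exactly. Their poses are not given: they have to be found in the camera images.
- sheeter: bench dough sheeter, white cheeks and steel rollers, 240 mm high, immovable, on two aluminium foot rails (36 mm wide, 31 to 41 mm above the counter) 300 mm apart. Round rubber feet at the rail ends; three stand on the counter, the one at the near rail's -y end is short and hangs clear. Origin: counter under the short foot. +y: along that rail, inwards, the way a shim goes in; +x along the rollers; z up
- foot_spot (a point): counter point under the short foot's centre, axes as the sheeter; rail end 20 mm out, machine 45 mm in. The foot is a rubber pad 30 mm across, lower edge bevelled 2 mm; underside 0.8 to 9.6 mm above the counter, unknown, given by no reading. Pushed up it yields softly: 3 N at first touch, 0.5 N more per mm; along y 4 N per mm, up to 7 mm. A shim up to 3.5 mm over the gap rides under it; a thicker one butts
- shim_thin_grip (a point): centre of the black grip block (42 long, 18 wide, 40 mm high) of the shim with the 4 mm tongue, 20 mm above its underside. Rigid piece lying flat, 131 mm long: an 18 mm wide neck, then a dark steel tongue 40 mm wide, 4 mm thick, 40 to 110 mm ahead (+x) of this point, its nose bevelled 1.6 mm down on top over the last 8 mm. x: grip to nose, y: across, z: up
- shim_thin_seat (a point): point on that shim's underside, on its centre line, 80 mm ahead (+x) of the grip's centre and 30 mm short of the nose: where the foot's centre should finally stand. Axes as the shim
- shim_thin: the shim with the 4 mm tongue as a whole; origin on its underside, 45 mm ahead of the grip's centre; axes as its points
- shim_mid_grip (a point): centre of the black grip block (42 long, 18 wide, 40 mm high) of the shim with the 7 mm tongue, 20 mm above its underside. Rigid piece lying flat, 131 mm long: an 18 mm wide neck, then a dark steel tongue 40 mm wide, 7 mm thick, 40 to 110 mm ahead (+x) of this point, its nose bevelled 1.6 mm down on top over the last 8 mm. x: grip to nose, y: across, z: up
- shim_mid_seat (a point): point on that shim's underside, on its centre line, 80 mm ahead (+x) of the grip's centre and 30 mm short of the nose: where the foot's centre should finally stand. Axes as the shim
- shim_mid: the shim with the 7 mm tongue as a whole; origin on its underside, 45 mm ahead of the grip's centre; axes as its points
- shim_thick_grip (a point): centre of the black grip block (42 long, 18 wide, 40 mm high) of the shim with the 10 mm tongue, 20 mm above its underside. Rigid piece lying flat, 131 mm long: an 18 mm wide neck, then a dark steel tongue 40 mm wide, 10 mm thick, 40 to 110 mm ahead (+x) of this point, its nose bevelled 1.6 mm down on top over the last 8 mm. x: grip to nose, y: across, z: up
- shim_thick_seat (a point): point on that shim's underside, on its centre line, 80 mm ahead (+x) of the grip's centre and 30 mm short of the nose: where the foot's centre should finally stand. Axes as the shim
- shim_thick: the shim with the 10 mm tongue as a whole; origin on its underside, 45 mm ahead of the grip's centre; axes as its points
- gel_a: bystander: small clear gel-colour bottle with a white cap, 32 mm across, 85 mm high
- gel_b: bystander: small clear gel-colour bottle with a black cap, 32 mm across, 85 mm high
- cutter: bystander: round steel pastry cutter, 72 mm across, 35 mm high
- palette_knife: bystander: palette knife lying on the counter, 240 mm long
- prep_bowl: bystander: small steel bowl, 120 mm across, 50 mm high
- scraper: bystander: bench scraper lying flat, 120 mm wide
Mind the look-alikes: they are no part of the job. What is shaped like the shim_thick but green is not meant.

How it is judged:
By the outcome, as a careful person would: the job done as asked, in the order asked, and still so for the second after the job is handed in, with the robot touching nothing.
It also fails if it takes over 72 s, if anything falls off the work surface, if the arm or the gripper's body presses on something with over 40 N, if the wrist force passes 120 N, or if a joint passes its speed limit or range.

ROBOT

A 6-joint arm with a two-finger parallel gripper is mounted at the origin on the work surface. World frame = base frame: x ahead of the robot, y to its left, z up, the work surface at z = 0. Lengths are in m, angles in rad, forces in N, time in s.
With the tool pointing down it reaches from about 0.3 to 0.775 m from the base axis. Payload 14.6 kg.
Tool frame: the origin (TCP) lies between the finger pads; the fingertips stand 19 mm ahead of it and the grasp point (between the pads) is the TCP (bot.finger_overhang is the distance from the TCP to the fingertips, in m); z points along the fingers, y is the direction in which the jaws open and shut (so a half turn about z gives the same grasp; the last joint's range is limited). The gripper opens to 85 mm and grips with 20 to 120 N. Pads are 22 mm wide; open, the fingers measure 114 mm over their backs; the gripper's body (76 mm by 85 mm) begins 54 mm behind the grasp point. The pads swing forward as they close: fully open they stand 13 mm farther back than shut.
Start: joints at [-1.338, 0.3, 1.521, -0, 1.321, -0.067], TCP at [0.162, -0.525, 0.25] pointing down, gripper open.
Joint ranges: [-3.03, 3.03], [-0.79, 2.21], [0.23, 2.52], [-1.04, 4.18], [0, 3.07], [-2.55, 2.55]. Speed limits (rad/s): [2.22, 2.22, 2.57, 3.14, 3.14, 3.14].

INTERFACE

Orientations are given as a 3x3 rotation matrix whose columns are the frame's x, y, z axes.
In Python, from cell import bot gives the robot as it stands. The module is installed in compiled form; this text tells all that it offers.
- The arm moves only by the tool send_rows, never from a script. Its argument "rows" is a list of rows, each a list of 7 numbers: the opening, from -1 (shut) to 1 (fully open), so that 0 is half open, then the shift along the tool's x, y, z in m, then the turn, a rotation vector about the tool's x, y, z in rad. In form: [[hand, dx, dy, dz, ax, ay, az], ...]. A call has 1 to 12 rows; each row shifts and turns the commanded pose from where the row before left it, along the tool's axes as they then stand; what a row does not reach is not made up. A row lasts 1/12 s, in which the tool goes at most 41.7 mm and 7.16 degrees, less where a joint would pass 70% of its speed; a pose out of reach is approached as far as the arm can. A call is refused whole if a number of a shift passes 0.0417 or a number of a turn 0.125, either way. A call with a gripper value outside its range is refused whole. The fingers move at their own pace and stop on an object; "grip_force" is the grip in N (left out, the last holds). Time passes only in rows, so rows that do not move let the fingers close. It gives the time, the measured TCP pose, the force and the opening at its end, in the units of the state.
- bot.read_state(): the state, without advancing time (a new reading comes with each control period).
- bot.grab_frame(name): name is "side" or "top" or "wrist"; returns a dict with "color" (480x640x3 uint8, red, green, blue), "camera_matrix" (3x3 intrinsics, pixels), "dist" ([k1, k2, p1, p2, k3] as OpenCV has them; the pictures are not rectified), "R" (3x3) and "t" (3): a world point X has camera coordinates R X + t; the wrist camera has in their place "tool_from_camera" (4x4, takes a point from camera to tool coordinates, whose origin is the TCP and whose axes are the flange's). Camera axes: x right, y down, z forward; pixel columns grow to the right and rows downward; lengths in m; the calibration is good to about 2 mm. A picture is of the moment at which its call begins: read the wrist's pose just before it. There is no depth.
- bot.sign_off(): hands the job in, once; it reports no verdict.
The state is a dict: "time": time; "joint_pos": joint angles; "joint_vel": joint speeds; "joint_torque": joint torques, N m; "position": TCP position; "eef_rot": TCP orientation; "ft_force": force on the tool from outside, world axes, zero at the start; "torque": the same for the moment, N m; "finger_gap": finger opening in m.
Only numpy, scipy, OpenCV 4.12 (cv2) and the standard library are available. Lean on these libraries where they do the work, as an engineer would, in place of code of your own. Each camera call takes 0.05 s, during which the arm holds its last target. There are 200 camera calls.

## Working session

There is one attempt and no reset: what is moved stays moved. The work goes in short steps, Python scripts to look and compute and a tool call to move; the robot and the scene stay as the last step left them, time stands still between calls to the robot, and variables do not carry over. Pictures are saved under pics/ and viewed, about 8 in all and at most 12, crops included, and the job is handed in when it is done.

Besides the shell and the picture viewer there is one more tool, called after ">>>" in YAML: its name, and indented under it one key for each argument. send_rows: Moves the arm, as the interface text tells. Its arguments: {"type":"object","properties":{"rows":{"type":"array"},"grip_force":{"type":"number"}},"required":["rows"]}

```bash
mkdir -p pics
cat > h.py <<'E'
import numpy as np, cv2
from cell import bot
def grab(n,save=None):
    s=bot.read_state(); f=bot.grab_frame(n)
    if n=="wrist":
        T=np.eye(4);T[:3,:3]=s["eef_rot"];T[:3,3]=s["position"]
        M=np.linalg.inv(T@np.array(f["tool_from_camera"])); f["R"],f["t"]=M[:3,:3],M[:3,3]
    f["R"]=np.array(f["R"]);f["t"]=np.array(f["t"]).ravel();f["K"]=np.array(f["camera_matrix"]);f["d"]=np.array(f["dist"],float)
    if save: cv2.imwrite(save,f["color"][:,:,::-1])
    return f
def ray(f,p):
    u=cv2.undistortPoints(np.array(p,float).reshape(-1,1,2),f["K"],f["d"]).reshape(-1,2)
    D=np.c_[u,np.ones(len(u))]@f["R"]; return -f["R"].T@f["t"],D
def onz(f,p,z):
    c,D=ray(f,p); return c+D*((z-c[2])/D[:,2])[:,None]
def tri(f1,p1,f2,p2):
    A=np.zeros((3,3));b=np.zeros(3)
    for f,p in((f1,p1),(f2,p2)):
        c,D=ray(f,[p]);d=D[0]/np.linalg.norm(D[0]);P=np.eye(3)-np.outer(d,d);A+=P;b+=P@c
    return np.linalg.solve(A,b)
def proj(f,X):
    return cv2.projectPoints(np.array(X,float).reshape(-1,1,3),cv2.Rodrigues(f["R"])[0],f["t"],f["K"],f["d"])[0].reshape(-1,2)
E
python3 - <<'E'
from h import *
for n in("side","top"):
    f=grab(n,f"pics/{n}0.png"); print(n,-f["R"].T@f["t"],f["R"][2])
s=bot.read_state();print(s["eef_rot"],s["finger_gap"],s["ft_force"],s["time"])
E
```

```text
side [0.48671527 0.98058808 0.89998368] [ 0.04429838 -0.7262752  -0.68597521]
top [0.33097156 0.09756823 1.30152597] [ 0.17284004  0.02073569 -0.98473161]
[[ 9.55394119e-01  2.95333742e-01 -2.40102568e-04]
 [ 2.95333828e-01 -9.55393534e-01  1.06100688e-03]
 [ 8.39586910e-05 -1.08459014e-03 -9.99999408e-01]] 0.08541443329951957 [0.37016464 0.68714038 1.18751161] 0.1
```

View pics/top0.png

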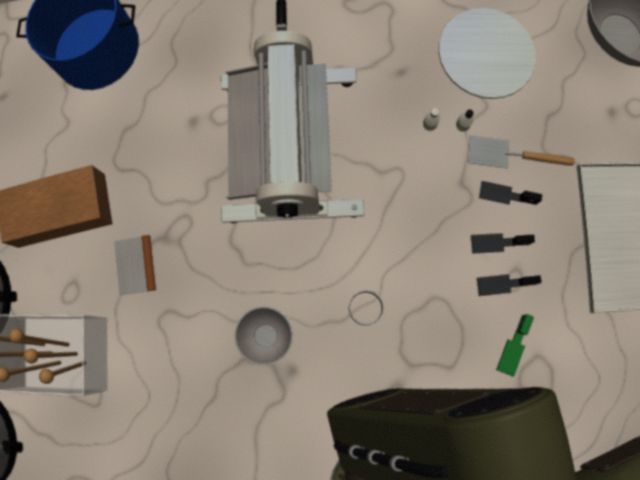

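View pics/side0.png

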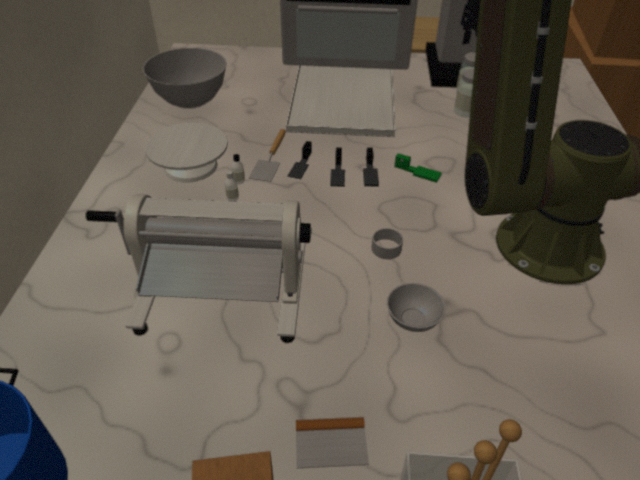

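Top view: three dark shims with tongues at about (495,192), (488,243) and (493,285), grips to their right (-y). The look-alike is the green one at (515,345), and the palette knife is at (520,152). The short foot is under the near rail's right end at about (355,208).

Run:
```python
from h import *
np.set_printoptions(precision=4,suppress=True)
f=grab("top")
P=dict(g1=(530,197),g2=(523,240),g3=(528,281),t1=(482,190),t2=(474,243),t3=(480,286),rail_n=(363,200),rail_n2=(363,215),rail_l=(222,206),rail_l2=(222,221),green=(515,345),knob=(288,210))
for k,p in P.items(): print(k,onz(f,[p],0.04 if k[0] in"gr" else 0.005)[0])
g=cv2.cvtColor(f["color"],cv2.COLOR_RGB2GRAY);c=f["color"].astype(int)
w=grab("wrist","pics/w0.png");print(-w["R"].T@w["t"],w["K"][0,0], w["tool_from_camera"])
# side: feet under rail
s=grab("side")
for p in((140,330),(288,338)): print("foot side",onz(s,[p],0)[0])
```

```text
g1 [ 0.6068 -0.32    0.04  ]
g2 [ 0.5148 -0.2963  0.04  ]
g3 [ 0.4281 -0.3006  0.04  ]
t1 [ 0.6329 -0.2243  0.005 ]
t2 [ 0.5171 -0.1981  0.005 ]
t3 [ 0.4246 -0.2052  0.005 ]
rail_n [0.6107 0.0381 0.04  ]
rail_n2 [0.5787 0.0394 0.04  ]
rail_l [0.6079 0.3353 0.04  ]
rail_l2 [0.5757 0.3353 0.04  ]
green [ 0.2972 -0.2643  0.04  ]
knob [0.6018 0.1983 0.005 ]
[ 0.2247 -0.5065  0.3736] 418.67440143062584 [[ 0.0003 -0.965  -0.2621  0.0651]
 [ 1.      0.0002  0.0004  0.0003]
 [-0.0004 -0.2621  0.965  -0.1237]
 [ 0.      0.      0.      1.    ]]
foot side [0.894  0.3201 0.    ]
foot side [0.5907 0.3172 0.    ]
```

>>> send_rows:
  rows:
    - [1,0,0,0,0,0,-0.1155]
    - [1,0,0,0,0,0,-0.1155]
    - [1,0,0,0,0,0,-0.1155]
    - [1,0,0,0,0,0,-0.1155]
    - [1,0,0,0,0,0,-0.1155]
    - [1,0,0,0,0,0,-0.1155]
    - [1,0,0,0,0,0,-0.1155]
    - [1,0,0,0,0,0,-0.1155]
    - [1,0,0,0,0,0,-0.1155]
    - [1,0,0,0,0,0,-0.1155]
    - [1,0,0,0,0,0,-0.1155]
    - [1,0,0,0,0,0,0]

```text
time: 1.25
position: [0.1624, -0.5254, 0.2502]
eef_rot: [[-0.005, 1.0, -0.0], [1.0, 0.005, 0.0], [0.0, -0.0, -1.0]]
ft_force: [0.2, -0.0, 0.1]
finger_gap: 0.0855
```

>>> send_rows:
  rows:
    - [1,0.02,0.03,0,0,0,0]
    - [1,0.02,0.03,0,0,0,0]
    - [1,0.02,0.03,0,0,0,0]
    - [1,0.02,0.03,0,0,0,0]
    - [1,0.02,0.03,0,0,0,0]
    - [1,0.02,0.03,0,0,0,0]
    - [1,0.02,0.03,0,0,0,0]
    - [1,0.02,0.03,0,0,0,0]
    - [1,0.02,0.03,0,0,0,0]
    - [1,0.02,0.03,0,0,0,0]
    - [1,0,0,0,0,0,0]
    - [1,0,0,0,0,0,0]

```text
time: 2.25
position: [0.4635, -0.3245, 0.2499]
eef_rot: [[0.001, 1.0, -0.001], [1.0, -0.001, 0.0], [0.0, -0.001, -1.0]]
ft_force: [-0.8, 0.0, -0.1]
finger_gap: 0.0854
```

Run:
```python
from h import *
import pickle
f=grab("wrist","pics/w1.png"); pickle.dump(f,open("w1.pkl","wb"))
```

>>> send_rows:
  rows:
    - [1,0,0.03,0,0,0,0]
    - [1,0,0.03,0,0,0,0]
    - [1,0,0.03,0,0,0,0]
    - [1,0,0.03,0,0,0,0]
    - [1,0,0,0,0,0,0]
    - [1,0,0,0,0,0,0]

```text
time: 2.8
position: [0.5823, -0.3265, 0.2492]
eef_rot: [[0.003, 1.0, -0.001], [1.0, -0.003, 0.001], [0.001, -0.001, -1.0]]
ft_force: [-1.1, 0.2, 0.4]
finger_gap: 0.0853
```

Run:
```python
from h import *
import pickle
f=grab("wrist","pics/w2.png"); pickle.dump(f,open("w2.pkl","wb"))
a=cv2.imread("pics/w1.png");b=cv2.imread("pics/w2.png")
cv2.imwrite("pics/w12.png",cv2.resize(np.vstack([a,b]),None,fx=.625,fy=.625))
```

```text
(no output)
```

View pics/w12.png

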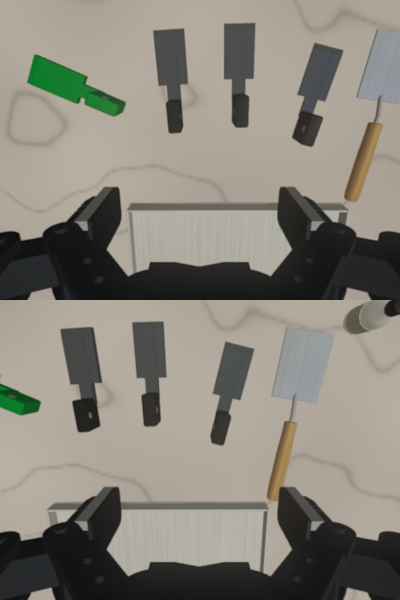

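w1 (top): green look-alike on the left; dark shims A (275,90), B (383,82) and C (513,115) at full resolution, then the palette knife. Next: a close crop to choose and read thickness.

Run:
```python
from h import *
a=cv2.imread("pics/w1.png");b=cv2.imread("pics/w2.png")
A=a[30:240,225:565];B=b[30:240,75:415]
st=cv2.resize(np.vstack([A,B]),None,fx=1.42*1,fy=1.42,interpolation=cv2.INTER_CUBIC)
st=cv2.convertScaleAbs(st,alpha=1.8)
cv2.imwrite("pics/c12.png",st);print(st.shape)
```

```text
(596, 483, 3)
```

View pics/c12.png

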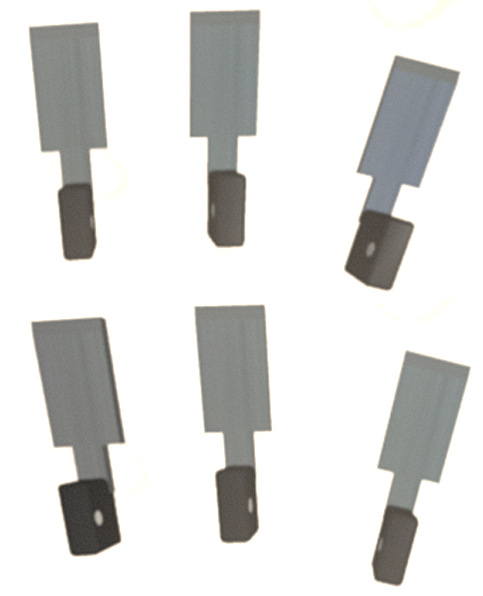

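A's right side face shows dark and wide in w2, so A looks the thickest. To settle it, I'll compare apparent widths on the counter plane, which grow with thickness.

```bash
cat > seg.py <<'E'
from h import *
import pickle
def rect(f,x0,x1,y0,y1,z=0.,s=.00025):
    """ground-plane view: columns = world x, rows = world y"""
    X,Y=np.meshgrid(np.arange(x0,x1,s),np.arange(y0,y1,s))
    p=proj(f,np.c_[X.ravel(),Y.ravel(),np.full(X.size,z)]).astype(np.float32)
    g=cv2.cvtColor(f["color"],cv2.COLOR_RGB2GRAY)
    return cv2.remap(g,p[:,0].reshape(X.shape),p[:,1].reshape(X.shape),cv2.INTER_LINEAR)
E
python3 - <<'E'
from seg import *
np.set_printoptions(precision=4,suppress=True)
for n in("w1","w2"):
    f=pickle.load(open(n+".pkl","rb"));cam=-f["R"].T@f["t"];print(n,cam)
    x0,y0,s=.36,-.36,.00025
    I=rect(f,x0,.70,y0,-.12)
    m=(I<105).astype(np.uint8)
    # open with 30mm kernel -> tongues only
    t=cv2.morphologyEx(m,cv2.MORPH_OPEN,cv2.getStructuringElement(cv2.MORPH_ELLIPSE,(121,121)))
    N,L,S,C=cv2.connectedComponentsWithStats(t)
    for i in range(1,N):
        if not 20000<S[i,4]<90000: continue
        yy,xx=np.nonzero(L==i);c0=np.array([xx.mean(),yy.mean()])
        (c,wh,a)=cv2.minAreaRect(np.c_[xx,yy].astype(np.float32))
        # long-axis direction from side edges in mask, middle rows
        r=np.arange(int(yy.min()+60),int(yy.max()-60),4)
        l=np.array([np.nonzero(L[k]==i)[0].min() for k in r]);R=np.array([np.nonzero(L[k]==i)[0].max()for k in r])
        kl,kr=np.polyfit(r,l,1),np.polyfit(r,R,1);sl=(kl[0]+kr[0])/2
        w=np.median(R-l+1)*s*1e3/np.hypot(1,sl)
        print("ctr",c0*s+[x0,y0],"slope dx/dy L,R",kl[0],kr[0],"width mm",w,"len",max(wh)*s*1e3, "grey",np.median(I[L==i]))
E
```

```text
w1 [ 0.4626 -0.2589  0.3736]
ctr [ 0.6185 -0.3332] slope dx/dy L,R 0.18198529411764733 0.20894607843137325 width mm 34.34994947486432 len 46.32410430908204 grey 52.0
ctr [ 0.6276 -0.2564] slope dx/dy L,R 0.22338417396556937 0.23357746904258592 width mm 40.45742415202348 len 73.22356414794923 grey 77.0
ctr [ 0.4242 -0.2364] slope dx/dy L,R -0.06077075098814252 -0.056884057971014264 width mm 40.180534392618036 len 74.09021759033203 grey 76.0
ctr [ 0.5161 -0.2288] slope dx/dy L,R -0.022004933051444985 -0.02147639182522961 width mm 39.99055022167661 len 73.1567611694336 grey 77.0
w2 [ 0.5815 -0.2609  0.3729]
ctr [ 0.42   -0.3138] slope dx/dy L,R -0.06062951496388097 -0.04901960784313811 width mm 33.949017448129396 len 47.553096771240234 grey 34.0
ctr [ 0.627  -0.2565] slope dx/dy L,R 0.2235729386892178 0.2322938689217763 width mm 39.24348656397593 len 72.6332015991211 grey 79.0
ctr [ 0.4226 -0.2367] slope dx/dy L,R -0.06433857539315432 -0.053345667591735625 width mm 43.42488789771625 len 75.72795104980469 grey 70.0
ctr [ 0.5148 -0.2289] slope dx/dy L,R -0.019749823819591287 -0.01959126145172643 width mm 40.24221528780006 len 73.4822006225586 grey 76.0
```

Run:
```python
from seg import *
np.set_printoptions(precision=4,suppress=True)
S=dict(A=((.4232,-.2366),-.057,.010),B=((.5155,-.229),-.0208,.007),C=((.6272,-.2565),.228,.004))
for n in("w1","w2"):
    f=pickle.load(open(n+".pkl","rb"));g=cv2.cvtColor(f["color"],cv2.COLOR_RGB2GRAY).astype(np.float32)
    for k,(c,sl,t) in S.items():
        u=np.array([sl,1])/np.hypot(sl,1);v=np.array([u[1],-u[0]])
        d=np.arange(-.135,.06,.00025)
        def prof(z,offs):
            a=0
            for o in offs:
                X=np.array(c)+d[:,None]*u+o*v
                p=proj(f,np.c_[X,np.full(len(d),z)]).astype(np.float32)
                a=a+cv2.remap(g,p[:,:1],p[:,1:],cv2.INTER_LINEAR).ravel()
            return a/len(offs)
        q=prof(t-.0016,np.arange(-.012,.0121,.002)); i=np.nonzero(q<115)[0].max()
        q2=prof(t,[-.016,-.014,.014,.016]); j=np.nonzero(q2<115)[0]; j=j[d[j]>-.06].min()
        q3=prof(.040,np.arange(-.004,.0041,.002)); b=np.nonzero(q3<115)[0].min()
        print(n,k,"nose",d[i]*1e3,"shoulder",d[j]*1e3,"grip back",d[b]*1e3)
f1,f2=[pickle.load(open(n+".pkl","rb"))for n in("w1","w2")]
# grip silhouettes: dark mask <58 for B -> centroid triangulation
def gc(f,X):
    g=cv2.GaussianBlur(cv2.cvtColor(f["color"],cv2.COLOR_RGB2GRAY),(3,3),0);p=proj(f,[X])[0]
    m=(g<64).astype(np.uint8);m=cv2.morphologyEx(m,cv2.MORPH_OPEN,np.ones((9,9)));N,L,S,C=cv2.connectedComponentsWithStats(m)
    i=np.argmin(np.hypot(*(C[1:]-p).T))+1;return C[i],S[i,4]
for k,X in dict(A=(.427,-.311,.02),B=(.517,-.304,.02),C=(.6105,-.33,.02)).items():
    a,b=gc(f1,X),gc(f2,X);print(k,a,b,tri(f1,a[0],f2,b[0]))
```

```text
w1 A nose 35.00000000000014 shoulder -33.99999999999992 grip back -94.24999999999997
w1 B nose 35.00000000000014 shoulder -33.74999999999992 grip back -94.24999999999997
w1 C nose 35.50000000000014 shoulder -59.99999999999994 grip back -94.24999999999997
w2 A nose 35.00000000000014 shoulder -59.99999999999994 grip back -94.49999999999997
w2 B nose 35.00000000000014 shoulder -33.74999999999992 grip back -94.49999999999997
w2 C nose 35.25000000000014 shoulder -33.49999999999992 grip back -93.99999999999997
A (array([278.9644, 184.5792]), np.int32(1124)) (array([137.7004, 182.1029]), np.int32(1759)) [ 0.429  -0.3103  0.0214]
B (array([383.859 , 175.4541]), np.int32(1220)) (array([241.1677, 173.619 ]), np.int32(1252)) [ 0.5168 -0.3027  0.0241]
C (array([490.2031, 204.837 ]), np.int32(1546)) (array([352.4592, 202.9973]), np.int32(1091)) [ 0.6101 -0.3287  0.0187]
```

The widths give A = thick (10), B = mid (7) and C = thin (4). The grip heights triangulate to about 20 mm, as stated. I'll try mid (B) first; its grip is at (0.517, -0.304), with its heading turned +0.021 from +y.

>>> send_rows:
  rows:
    - [1,0.0075,-0.0218,0,0,0,-0.024]
    - [1,0.0075,-0.0218,0,0,0,0]
    - [1,0.0075,-0.0218,0,0,0,0]
    - [1,0,0,0.035,0,0,0]
    - [1,0,0,0.035,0,0,0]
    - [1,0,0,0.035,0,0,0]
    - [1,0,0,0.035,0,0,0]
    - [1,0,0,0,0,0,0]
    - [1,0,0,0,0,0,0]

```text
time: 3.6
position: [0.5155, -0.3046, 0.1104]
eef_rot: [[-0.022, 1.0, -0.002], [1.0, 0.022, 0.001], [0.001, -0.002, -1.0]]
ft_force: [0.4, -0.3, 1.1]
finger_gap: 0.0857
```

>>> send_rows:
  rows:
    - [1,0,0.0015,0.028,0,0,0]
    - [1,0,0,0.028,0,0,0]
    - [1,0,0,0.028,0,0,0]
    - [1,0,0,0,0,0,0]
    - [1,0,0,0,0,0,0]
    - [-1,0,0,0,0,0,0]
    - [-1,0,0,0,0,0,0]
    - [-1,0,0,0,0,0,0]
    - [-1,0,0,0,0,0,0]
    - [-1,0,0,0,0,0,0]
    - [-1,0,0,0,0,0,0]
    - [-1,0,0,0,0,0,0]
  grip_force: 60

```text
time: 4.6
position: [0.5186, -0.3043, 0.027]
eef_rot: [[-0.024, 1.0, 0.001], [1.0, 0.024, -0.001], [-0.001, 0.001, -1.0]]
ft_force: [-0.7, 1.1, 6.5]
finger_gap: 0.0171
```

>>> send_rows:
  rows:
    - [-1,0,0,-0.02,0,0,0]
    - [-1,0,0,-0.02,0,0,0]
    - [-1,0,0,-0.02,0,0,0]
    - [-1,0.03,0.0113,0,0,0,0]
    - [-1,0.03,0.0113,0,0,0,0]
    - [-1,0.03,0.0113,0,0,0,0]
    - [-1,0.03,0.0113,0,0,0,0]
    - [-1,0.03,0.0113,0,0,0,0]
    - [-1,0.03,0.0113,0,0,0,0]
    - [-1,0.03,0.0113,0,0,0,0.0145]
    - [-1,0,0,0,0,0,0]
    - [-1,0,0,0,0,0,0]

```text
time: 5.6
position: [0.5925, -0.0909, 0.0859]
eef_rot: [[-0.012, 1.0, -0.001], [1.0, 0.012, 0.0], [0.0, -0.001, -1.0]]
ft_force: [-0.1, -0.6, -1.7]
finger_gap: 0.0173
```

Run:
```python
from h import *
import pickle
f=grab("wrist","pics/w3.png"); pickle.dump(f,open("w3.pkl","wb"))
```

```text
(no output)
```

View pics/w3.png

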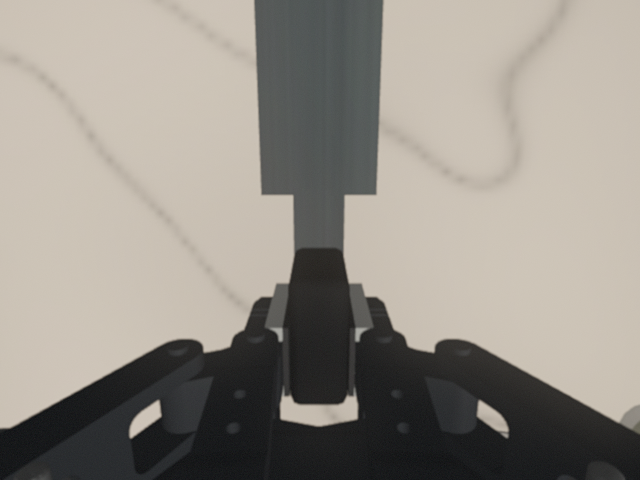

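The shim sits straight in the jaws, tongue along column 320. The rail end is out of view, so I'll go up and aside to measure it.

>>> send_rows:
  rows:
    - [-1,0,-0.02,-0.035,0,0,0]
    - [-1,0,-0.02,-0.035,0,0,0]
    - [-1,0.015,-0.02,-0.035,0,0,0]
    - [-1,0.015,-0.02,-0.035,0,0,0]
    - [-1,0.015,-0.02,-0.035,0,0,0]
    - [-1,0.015,-0.02,-0.02,0,0,0]
    - [-1,0,0,0,0,0,0]
    - [-1,0,0,0,0,0,0]

```text
time: 6.32
position: [0.4734, -0.0354, 0.2792]
eef_rot: [[-0.008, 1.0, 0.003], [1.0, 0.009, -0.001], [-0.001, 0.003, -1.0]]
ft_force: [0.3, -0.1, -2.2]
finger_gap: 0.0173
```

Run:
```python
from h import *
import pickle
f=grab("wrist","pics/w4.png"); pickle.dump(f,open("w4.pkl","wb"))
```

>>> send_rows:
  rows:
    - [-1,0.015,-0.03,0,0,0,0]
    - [-1,0.015,-0.03,0,0,0,0]
    - [-1,0,0,0,0,0,0]
    - [-1,0,0,0,0,0,0]

```text
time: 6.7
position: [0.4131, -0.0057, 0.2772]
eef_rot: [[-0.009, 1.0, -0.001], [1.0, 0.009, -0.0], [0.0, -0.001, -1.0]]
ft_force: [0.5, -0.4, -1.9]
finger_gap: 0.017
```

Run:
```python
from h import *
import pickle
f=grab("wrist","pics/w5.png"); pickle.dump(f,open("w5.pkl","wb"))
a=cv2.imread("pics/w4.png");b=cv2.imread("pics/w5.png")
cv2.imwrite("pics/w45.png",np.vstack([a[:300],b[:300]]))
```

```text
(no output)
```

View pics/w45.png

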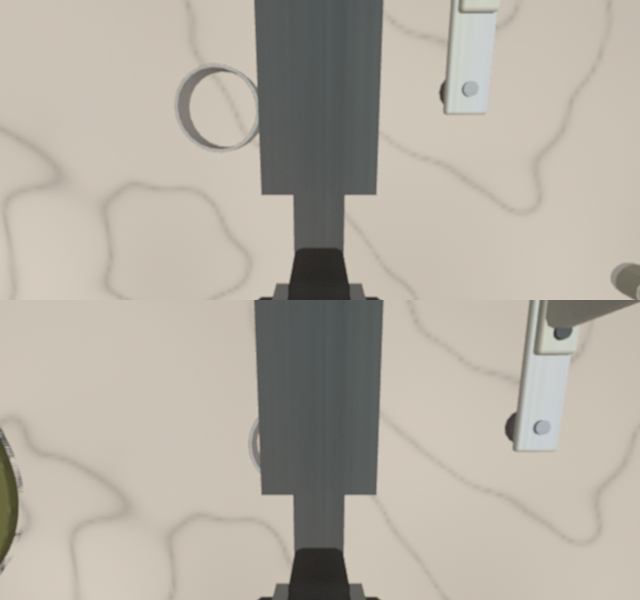

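The bolt over the short foot is at (470,89) in the first picture and (542,128) in the second. The rail end is at about row 113, columns 447 to 486, in the first.

Run:
```python
from h import *
import pickle
np.set_printoptions(precision=4,suppress=True)
fs=[pickle.load(open(n+".pkl","rb"))for n in("w4","w5")];P=[]
for f,p in zip(fs,((470,89),(542,128))):
    g=cv2.cvtColor(f["color"],cv2.COLOR_RGB2GRAY);x,y=p;w=g[y-12:y+13,x-12:x+13].astype(float)
    m=(w<np.median(w)-10);yy,xx=np.nonzero(m&(np.hypot(*np.mgrid[-12:13,-12:13])<11));P.append((xx.mean()+x-12,yy.mean()+y-12));print(P[-1],m.sum(),np.median(w))
print("bolt",tri(fs[0],P[0],fs[1],P[1]))
for f,p in zip(fs,P): print(onz(f,[p],.043))
# rail top end & right/left edges: bright mask on plane z=.041
from seg import rect
s=.00025
for f,x0 in zip(fs,(.54,.54)):
    I=rect(f,x0,.65,.01,.10,.041);cv2.imwrite("pics/r%d.png"%(f is fs[1]),I)
    row=I[int((.072-.01)/s)].astype(int);row0=I[int((.048-.01)/s)].astype(int);col=I[:,int((.600-x0)/s)].astype(int)
    for nm,r,b in(("x@y.072",row,x0),("x@y.048",row0,x0),("y@x.600",col,.01)):
        d=np.convolve(r,np.r_[np.ones(6),-np.ones(6)]/6,"valid");i=np.argsort(-abs(d));out=[]
        for k in i:
            if all(abs(k-o)>8 for o in out): out.append(k)
            if len(out)>6: break
        print(nm,[(round(b+(k+6)*s,4),int(d[k]))for k in out])
```

```text
(np.float64(469.3050847457627), np.float64(88.58050847457628)) 236 205.0
(np.float64(541.0291666666667), np.float64(127.11666666666667)) 240 203.0
bolt [0.5947 0.0564 0.0434]
[[0.5949 0.0564 0.043 ]]
[[0.595  0.0564 0.043 ]]
x@y.072 [(np.float64(0.5748), -42), (np.float64(0.578), 36), (np.float64(0.5802), 7), (np.float64(0.611), -5), (np.float64(0.5858), 2), (np.float64(0.5825), -2), (np.float64(0.5725), -1)]
x@y.048 [(np.float64(0.5728), -71), (np.float64(0.5758), 39), (np.float64(0.578), 35), (np.float64(0.5802), 12), (np.float64(0.5705), -12), (np.float64(0.6113), -5), (np.float64(0.586), 2)]
y@x.600 [(np.float64(0.052), -19), (np.float64(0.0382), 18), (np.float64(0.0622), 16), (np.float64(0.036), -15), (np.float64(0.0405), 2), (np.float64(0.0548), 2), (np.float64(0.06), 2)]
x@y.072 [(np.float64(0.5738), -47), (np.float64(0.5778), 34), (np.float64(0.58), 11), (np.float64(0.611), -4), (np.float64(0.5715), -3), (np.float64(0.5825), -2), (np.float64(0.5853), 2)]
x@y.048 [(np.float64(0.5695), -73), (np.float64(0.5782), 33), (np.float64(0.5738), 32), (np.float64(0.576), 21), (np.float64(0.5672), -11), (np.float64(0.5805), 9), (np.float64(0.6113), -3)]
y@x.600 [(np.float64(0.0512), -17), (np.float64(0.062), 17), (np.float64(0.0385), 16), (np.float64(0.0362), -11), (np.float64(0.0545), 3), (np.float64(0.049), -2), (np.float64(0.0408), 1)]
```

Run:
```python
from h import *
import pickle
for n,z,T in(("w3",.0859,(.5925,-.0909)),("w4",.2792,(.4734,-.0354)),("w5",.2772,(.4131,-.0057))):
    f=pickle.load(open(n+".pkl","rb"))
    q=onz(f,[(261.5,194.5),(377,194.5),(255.5,3),(382.5,3)],z-.027+.007)[:,:2]
    print(n,np.round((q-T)*1e3,1))
```

```text
w3 [[-21.3  40.8]
 [ 18.7  41.3]
 [-21.7 100.5]
 [ 17.5 100.9]]
w4 [[-21.1  40.9]
 [ 18.9  41.2]
 [-21.3 100.5]
 [ 17.9 100.8]]
w5 [[-21.2  40.8]
 [ 18.9  41.2]
 [-21.4 100.5]
 [ 17.8 100.8]]
```

>>> send_rows:
  rows:
    - [-1,-0.0143,0.0305,0,0,0,0]
    - [-1,-0.0143,0.0305,0,0,0,0]
    - [-1,-0.0143,0.0305,0,0,0,0]
    - [-1,-0.0143,0.0305,0,0,0,0]
    - [-1,-0.0143,0.0305,0,0,0,0]
    - [-1,-0.0143,0.0305,0,0,0,0]
    - [-1,0,0,0.04,0,0,0]
    - [-1,0,0,0.04,0,0,0]
    - [-1,0,0,0.04,0,0,0]
    - [-1,0,0,0.04,0,0,0]
    - [-1,0,0,0.04,0,0,0]
    - [-1,0,0,0.03,0,0,0]

```text
time: 7.75
position: [0.5962, -0.0904, 0.0428]
eef_rot: [[-0.008, 1.0, -0.004], [1.0, 0.008, 0.001], [0.001, -0.004, -1.0]]
ft_force: [0.6, 0.1, -2.8]
finger_gap: 0.0172
```

>>> send_rows:
  rows:
    - [-1,0,0,0,0,0,0]
    - [-1,0,0,0,0,0,0]

```text
time: 7.92
position: [0.597, -0.0902, 0.0463]
eef_rot: [[-0.008, 1.0, -0.004], [1.0, 0.008, 0.001], [0.001, -0.004, -1.0]]
ft_force: [1.2, 0.3, -1.6]
finger_gap: 0.0174
```

>>> send_rows:
  rows:
    - [-1,0,0,0.008,0,0,0]
    - [-1,0,0,0.008,0,0,0]
    - [-1,0,0,0,0,0,0]
    - [-1,0,0,0,0,0,0]

```text
time: 8.25
position: [0.5975, -0.0896, 0.0326]
eef_rot: [[-0.009, 1.0, 0.001], [1.0, 0.009, -0.0], [-0.0, 0.001, -1.0]]
ft_force: [0.2, 0.0, -1.9]
finger_gap: 0.0174
```

>>> send_rows:
  rows:
    - [-1,0,0,0.0015,0,0,0]
    - [-1,0,0,0.001,0,0,0]
    - [-1,0,0,0,0,0,0]

```text
time: 8.5
position: [0.5974, -0.0895, 0.0297]
eef_rot: [[-0.009, 1.0, 0.0], [1.0, 0.009, -0.0], [-0.0, 0.0, -1.0]]
ft_force: [-0.3, -1.7, -3.4]
finger_gap: 0.017
```

>>> send_rows:
  rows:
    - [-1,0,0,0.001,0,0,0]
    - [-1,0,0,0.001,0,0,0]
    - [-1,0,0,0,0,0,0]

```text
time: 8.75
position: [0.5972, -0.0895, 0.0274]
eef_rot: [[-0.009, 1.0, -0.0], [1.0, 0.009, 0.0], [0.0, -0.0, -1.0]]
ft_force: [0.4, 0.4, -1.5]
finger_gap: 0.0171
```

>>> send_rows:
  rows:
    - [-1,0,0,0.0005,0,0,0]
    - [-1,0,0,0,0,0,0]

```text
time: 8.92
position: [0.5973, -0.0895, 0.027]
eef_rot: [[-0.009, 1.0, 0.0], [1.0, 0.009, 0.0], [0.0, 0.0, -1.0]]
ft_force: [0.1, 0.6, -1.5]
finger_gap: 0.017
```

>>> send_rows:
  rows:
    - [-1,0,0,0.0005,0,0,0]
    - [-1,0,0,0,0,0,0]

```text
time: 9.08
position: [0.5973, -0.0895, 0.0269]
eef_rot: [[-0.009, 1.0, 0.0], [1.0, 0.009, -0.0], [-0.0, 0.0, -1.0]]
ft_force: [-3.2, 0.5, 5.4]
finger_gap: 0.0175
```

>>> send_rows:
  rows:
    - [-1,0,0,0.0005,0,0,0]
    - [-1,0,0,0,0,0,0]

```text
time: 9.25
position: [0.5974, -0.0896, 0.0269]
eef_rot: [[-0.009, 1.0, 0.0], [1.0, 0.009, -0.0], [-0.0, 0.0, -1.0]]
ft_force: [-5.8, 0.7, 10.1]
finger_gap: 0.0172
```

>>> send_rows:
  rows:
    - [-1,0,-0.0005,-0.0007,0,0,0]
    - [-1,0.004,0,0,0,0,0]
    - [-1,0.004,0,0,0,0,0]
    - [-1,0.004,0,0,0,0,0]

```text
time: 9.58
position: [0.5969, -0.0773, 0.027]
eef_rot: [[-0.009, 1.0, 0.001], [1.0, 0.009, -0.0], [-0.0, 0.001, -1.0]]
ft_force: [0.4, -3.0, 3.0]
finger_gap: 0.0172
```

>>> send_rows:
  rows:
    - [-1,0.004,0,0,0,0,0]

```text
time: 9.67
position: [0.5969, -0.0732, 0.027]
eef_rot: [[-0.009, 1.0, 0.001], [1.0, 0.009, -0.0], [-0.0, 0.001, -1.0]]
ft_force: [0.1, -4.4, 3.6]
finger_gap: 0.017
```

>>> send_rows:
  rows:
    - [-1,0.002,0,0,0,0,0]
    - [-1,0.002,0,0,0,0,0]

```text
time: 9.83
position: [0.5968, -0.0693, 0.0269]
eef_rot: [[-0.009, 1.0, 0.001], [1.0, 0.009, -0.0], [-0.0, 0.001, -1.0]]
ft_force: [1.3, -4.3, 4.8]
finger_gap: 0.0172
```

>>> send_rows:
  rows:
    - [-1,0.001,0,-0.0003,0,0,0]
    - [-1,0.001,0,0,0,0,0]

```text
time: 10.0
position: [0.5965, -0.0674, 0.027]
eef_rot: [[-0.009, 1.0, -0.0], [1.0, 0.009, 0.0], [0.0, -0.0, -1.0]]
ft_force: [0.6, -3.4, 2.7]
finger_gap: 0.0172
```

>>> send_rows:
  rows:
    - [-1,0.001,0,0,0,0,0]
    - [-1,0.001,0,0,0,0,0]

```text
time: 10.17
position: [0.5966, -0.0657, 0.027]
eef_rot: [[-0.009, 1.0, -0.0], [1.0, 0.009, -0.0], [-0.0, -0.0, -1.0]]
ft_force: [-0.9, -6.0, 2.5]
finger_gap: 0.017
```

>>> send_rows:
  rows:
    - [-1,0.001,0,0,0,0,0]
    - [-1,0.001,0,0,0,0,0]

```text
time: 10.33
position: [0.5965, -0.0641, 0.027]
eef_rot: [[-0.009, 1.0, 0.0], [1.0, 0.009, -0.001], [-0.001, 0.0, -1.0]]
ft_force: [-0.6, -8.3, 3.0]
finger_gap: 0.0173
```

>>> send_rows:
  rows:
    - [-1,0.001,0,0,0,0,0]
    - [-1,0.001,0,0,0,0,0]

```text
time: 10.5
position: [0.5965, -0.062, 0.027]
eef_rot: [[-0.009, 1.0, 0.0], [1.0, 0.009, -0.001], [-0.001, 0.0, -1.0]]
ft_force: [-0.3, -7.5, 2.3]
finger_gap: 0.0171
```

>>> send_rows:
  rows:
    - [-1,0.001,0,0,0,0,0]

```text
time: 10.58
position: [0.5965, -0.0611, 0.027]
eef_rot: [[-0.009, 1.0, 0.0], [1.0, 0.009, -0.001], [-0.001, 0.0, -1.0]]
ft_force: [0.4, -8.4, 2.8]
finger_gap: 0.017
```

>>> send_rows:
  rows:
    - [-1,0.001,0,0,0,0,0]
    - [-1,0.001,0,0,0,0,0]

```text
time: 10.75
position: [0.5965, -0.0592, 0.027]
eef_rot: [[-0.009, 1.0, 0.0], [1.0, 0.009, -0.001], [-0.001, 0.0, -1.0]]
ft_force: [-0.4, -7.8, 2.4]
finger_gap: 0.017
```

>>> send_rows:
  rows:
    - [-1,0.001,0,0,0,0,0]
    - [-1,0.001,0,0,0,0,0]

```text
time: 10.92
position: [0.5965, -0.0572, 0.027]
eef_rot: [[-0.009, 1.0, 0.0], [1.0, 0.009, -0.001], [-0.001, 0.0, -1.0]]
ft_force: [0.2, -9.2, 2.9]
finger_gap: 0.0173
```

>>> send_rows:
  rows:
    - [-1,0.001,0,0,0,0,0]
    - [-1,0.001,0,0,0,0,0]

```text
time: 11.08
position: [0.5965, -0.0552, 0.027]
eef_rot: [[-0.009, 1.0, 0.0], [1.0, 0.009, -0.001], [-0.001, 0.0, -1.0]]
ft_force: [0.6, -7.1, 2.8]
finger_gap: 0.0171
```

Force has levelled at about 8 N, against about 3.5 N before the foot, so this shim drags rather than butts. I'll slide it on to the seat.

>>> send_rows:
  rows:
    - [-1,0.002,0,0,0,0,0]
    - [-1,0.002,0,0,0,0,0]
    - [-1,0.002,0,0,0,0,0]
    - [-1,0.002,0,0,0,0,0]
    - [-1,0.002,0,0,0,0,0]

```text
time: 11.5
position: [0.5963, -0.0451, 0.027]
eef_rot: [[-0.009, 1.0, 0.0], [1.0, 0.009, -0.001], [-0.001, 0.0, -1.0]]
ft_force: [-0.1, -7.6, 2.4]
finger_gap: 0.0172
```

>>> send_rows:
  rows:
    - [-1,0.002,0,0,0,0,0]
    - [-1,0.002,0,0,0,0,0]
    - [-1,0.002,0,0,0,0,0]
    - [-1,0.002,0,0,0,0,0]
    - [-1,0.002,0,0,0,0,0]

```text
time: 11.92
position: [0.5963, -0.0351, 0.0269]
eef_rot: [[-0.009, 1.0, -0.0], [1.0, 0.009, -0.001], [-0.001, -0.0, -1.0]]
ft_force: [-0.1, -7.2, 2.1]
finger_gap: 0.0173
```

>>> send_rows:
  rows:
    - [-1,0.002,0,0,0,0,0]
    - [-1,0.002,0,0,0,0,0]
    - [-1,0.002,0,0,0,0,0]
    - [-1,0.002,0,0,0,0,0]
    - [-1,0.002,0,0,0,0,0]

```text
time: 12.33
position: [0.5962, -0.0251, 0.027]
eef_rot: [[-0.009, 1.0, -0.0], [1.0, 0.009, -0.001], [-0.001, -0.0, -1.0]]
ft_force: [-0.9, -8.2, 2.7]
finger_gap: 0.0169
```

>>> send_rows:
  rows:
    - [-1,0.001,0,0,0,0,0]
    - [-1,0,0,0,0,0,0]
    - [-1,0,0,0,0,0,0]

```text
time: 12.58
position: [0.5961, -0.0238, 0.027]
eef_rot: [[-0.009, 1.0, -0.0], [1.0, 0.009, -0.0], [-0.0, -0.0, -1.0]]
ft_force: [0.4, -4.9, 3.0]
finger_gap: 0.0172
```

Run:
```python
from h import *
import pickle
f=grab("wrist","pics/w6.png"); pickle.dump(f,open("w6.pkl","wb"));s=bot.read_state();print(s["position"],s["ft_force"],s["joint_pos"])
```

```text
[ 0.59618592 -0.02386863  0.02697115] [-0.22513047 -6.04344466  3.10626121] [-1.01257667e-01  6.67173049e-01  1.54847280e+00 -4.49361233e-04
  9.25902023e-01 -1.09771945e-01]
```

View pics/w6.png

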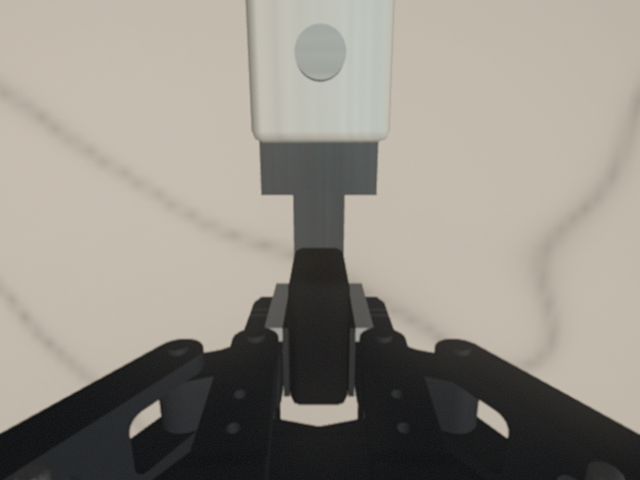

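The rail end is centred over the tongue: bolt at (320,52), shoulder line at row 194, columns 261–377. Checking shoulder-to-bolt distance, which should be 40 mm.

Run:
```python
from h import *
import pickle
f=pickle.load(open("w6.pkl","rb"))
b=onz(f,[(320,51.5)],.043)[0];r=onz(f,[(320,141)],.039)[0];q=onz(f,[(261.5,194.5),(377,194.5)],.007).mean(0)
print(b,r,q,"bolt-shoulder",(b-q)[:2]*1e3,"railend-shoulder",(r-q)[:2]*1e3)
```

```text
[0.59471943 0.05769593 0.043     ] [0.59494467 0.03674852 0.039     ] [0.59499639 0.01719013 0.007     ] bolt-shoulder [-0.27696551 40.50580043] railend-shoulder [-0.05171733 19.55838753]
```

>>> send_rows:
  rows:
    - [-0.4,0,0,0,0,0,0]
    - [0,0,0,0,0,0,0]
    - [0,0,0,0,0,0,0]
    - [0,0,0,0,0,0,0]
    - [0,0,0,-0.01,0,0,0]
    - [0,0,0,-0.03,0,0,0]
    - [0,0,0,-0.03,0,0,0]
    - [0,0,0,-0.03,0,0,0]
    - [0,-0.02,0,-0.03,0,0,0]
    - [0,-0.02,0,-0.03,0,0,0]
    - [0,0,0,0,0,0,0]
    - [0,0,0,0,0,0,0]

```text
time: 13.63
position: [0.597, -0.0643, 0.1893]
eef_rot: [[-0.008, 1.0, 0.004], [1.0, 0.008, -0.001], [-0.001, 0.004, -1.0]]
ft_force: [-0.1, 0.3, -0.0]
finger_gap: 0.0428
```

Run:
```python
from h import *
import pickle
f=grab("wrist","pics/w7.png"); pickle.dump(f,open("w7.pkl","wb"))
t=grab("top","pics/t7.png")
a=cv2.imread("pics/w7.png");b=cv2.imread("pics/t7.png")
cv2.imwrite("pics/f7.png",np.hstack([a[:,120:520],cv2.resize(b[100:400,200:600],(400,300)).copy() if 0 else np.vstack([b[60:400,200:600],np.zeros((140,400,3),np.uint8)])]))
```

```text
(no output)
```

View pics/f7.png

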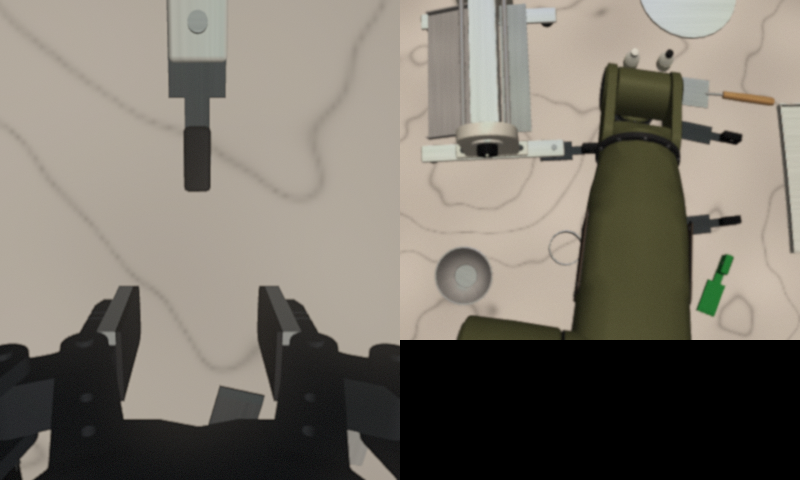

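The shim stands flat under the rail: bolt at (317,21) in full-image coordinates, shoulder row 97, columns 288–345. The gripper is clear and the other things are in place.

Run:
```python
from h import *
import pickle
f=pickle.load(open("w7.pkl","rb"))
b=onz(f,[(317,20.5)],.043)[0];q=onz(f,[(288.5,97.3),(345.5,97.3)],.007).mean(0)
d=(b-q)[:2]*1e3;print("bolt-shoulder mm",d)
if abs(d[1]-40)<3 and abs(d[0])<3: print(bot.sign_off())
```

```text
bolt-shoulder mm [-0.30811237 40.86329722]
the job is handed in; nothing more can be done
None
```

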